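# Push a row of bearings along the rail to its end stop

### The arm

A 6-joint arm with a two-finger parallel gripper is mounted at the origin on the work surface. World frame = base frame: x ahead of the robot, y to its left, z up, the work surface at z = 0. Lengths are in mm, angles in rad, forces in N, time in s.
With the tool pointing down it reaches from about 300 to 775 mm from the base axis. Payload 14.6 kg.
Tool frame: the origin (TCP) lies between the finger pads; the fingertips stand 8 mm ahead of it and the grasp point (between the pads) lies 11 mm behind it; x points along the fingers, y is the direction in which the jaws open and shut, and the axes are right-handed (so a half turn about x gives the same grasp; the last joint's range is limited). The gripper opens to 94 mm and grips with 3 to 60 N. Pads are 16 mm wide; open, the fingers measure 119 mm over their backs; the gripper's body (75 mm by 177 mm) begins 78 mm behind the grasp point.
Start: joints at [-0.067, 0.3, 1.521, -0, 1.321, -0.067], TCP at [549.99, -0.002, 213.446] pointing down, gripper open.
Joint ranges: [-3.03, 3.03], [-0.79, 2.21], [0.23, 2.52], [-1.04, 4.18], [0, 3.07], [-2.55, 2.55]. Speed limits (rad/s): [2.22, 2.22, 2.57, 3.14, 3.14, 3.14].

### API

Orientations are given as [roll, pitch, yaw] about the fixed x, y, z axes, in that order (R = Rz(yaw) Ry(pitch) Rx(roll)).
In Python, from cell import telemetry, camera, calibration, order gives the robot as it stands.
- The arm moves only by the shell command python3 -m handwheel 'ROWS' [FORCE]. ROWS is JSON, a list of rows, each a list of 7 numbers: the turn, a rotation vector about the tool's x, y, z as a fraction of full scale, then the shift along the tool's x, y, z as a fraction of full scale, then the opening, from 0 (shut) to 1 (fully open). A call has 1 to 12 rows; each row is the pose to reach, as a shift and turn from the pose measured when the call began, along the tool's axes at that moment, turning the shorter way round; what a row does not reach only later rows make up. Full scale, the value 1, is 300 mm for a shift and pi rad for a turn. A row lasts 1/8 s, in which the tool goes at most 62.5 mm and 10.7 degrees, less where a joint would pass 70% of its speed; a pose out of reach is approached as far as the arm can. A call with a number of a shift or a turn outside -1 to 1 is refused whole. A call with a gripper value outside its range is refused whole. The fingers move at their own pace and stop on an object; FORCE is the grip in N (left out, the last holds). Time passes only in rows, so rows that repeat a pose let the fingers close. It gives the time, the measured TCP pose, the force and the opening at its end, in the units of the state.
- telemetry.read_state(): the state, without advancing time (a new reading comes with each control period).
- camera(name): name is "scene" or "side" or "wrist"; returns the picture (384x512x3 uint8, red, green, blue); there is no depth.
- calibration(name): a dict with "fov_y" (degrees; the focal length in pixels is half the picture's height over the tangent of half this angle, whatever the lens; pixels are square), "cx", "cy" (the principal point, pixels), "k1" (the pictures are not rectified: a ray, as slopes to the right and down, at radius r is drawn at 1 + k1 r^2 times it, then the intrinsics apply), "position" and "attitude" of the camera in the world. Camera axes: x right, y down, z forward; pixel columns grow to the right and rows downward; lengths in mm; the calibration is good to about 2 mm. A picture is of the moment at which its call begins: read the wrist's pose just before it. calibration takes no time and is no camera call; for the wrist camera it gives the pose at the moment of the call.
- order.sign_off(): hands the job in, once; it reports no verdict.
The state is a dict: "clock": time; "joints": joint angles; "qd": joint speeds; "effort": joint torques, N m; "eef_pos": TCP position; "eef_rot": TCP orientation; "wrist_force": force on the tool from outside, world axes, zero at the start; "moment": the same for the moment, N m; "finger_gap": finger opening in mm.
Only numpy, scipy, OpenCV 4.12 (cv2) and the standard library are available. Lean on these libraries where they do the work, as an engineer would, in place of code of your own. Each camera call takes 0.05 s, during which the arm holds its last target.

### The job

Four steel ball bearings stand touching in a row in the open-ended aluminium rail. Without gripping or lifting anything, put a fingertip behind the last bearing (the one farthest from the end stop) and push the whole row along the rail as one train until the first bearing sits fully home against the end stop with no gaps in the row, then take the hand clear. Touch only the last bearing, keep the bearings upright and together, and leave the spare bearing, the bottle and the gauge beside the rail where they are.

Things in the scene. Friction and masses are not known exactly. Their poses are not given: they have to be found in the camera images.
- rail: fixed aluminium channel, 290 mm long (x), 54 mm wide (y). Origin: centre of its underside; z up, x along the lane to the end stop. Lane floor 12 mm above the bench; side walls 8 mm thick, 38 mm apart, tops 20 mm above the bench. Open at -x; at +x the end stop, a dark steel plate 15 mm thick, as wide as the rail, top 42 mm above the bench. Ears up to 9 mm tall reach 42 mm from the centre line.
- stop_face (a point): middle of the end stop's inner face (the face that the first bearing must meet), 125 mm from the rail's origin along the rail's +x, 27 mm above the bench.
- bearing1: sealed steel ball bearing (a plain cylinder, black seal and cap in the end faces) standing on its flat face in the rail: diameter 36 mm, 28 mm tall, about 0.14 kg (0.1 to 0.2). Origin: centre of its underside, z up. The first of the row, nearest the end stop; at the start 45 to 75 mm of free lane lie between it and the stop. Home: its centre 18 mm before the stop face.
- bearing2: sealed steel ball bearing (a plain cylinder, black seal and cap in the end faces) standing on its flat face in the rail: diameter 36 mm, 28 mm tall, about 0.14 kg (0.1 to 0.2). Origin: centre of its underside, z up. Second of the row. Home: its centre 54 mm before the stop face.
- bearing3: sealed steel ball bearing (a plain cylinder, black seal and cap in the end faces) standing on its flat face in the rail: diameter 36 mm, 28 mm tall, about 0.14 kg (0.1 to 0.2). Origin: centre of its underside, z up. Third of the row. Home: its centre 90 mm before the stop face.
- bearing4: last of the row, farthest from the stop, the one to push: steel bearing like bearing1. Origin: centre of its underside, z up. Home: its centre 126 mm before the stop face. The bearings stick up 20 mm above the rail's walls: a fingertip 22 to 28 mm above the bench clears the walls and pushes near the bearing's middle. Sliding the row takes about 2 to 6 N; at the stop the force rises steeply.
- spare_bearing: another steel bearing of the same size (36 mm diameter, 28 mm tall), standing loose on the bench on the rail's +y side, 90 to 110 mm from its centre line. Leave alone. Origin: centre of its underside.
- oil_bottle: small white bottle with black cap, 40 mm diameter, 75 mm tall, standing loose on the bench on the rail's -y side, 100 to 120 mm from its centre line. Leave alone. Origin: centre of its underside.
- plug_gauge: steel plug gauge lying on the bench, 100 mm long along its x, 18 mm wide, 16 mm tall, on the rail's -y side, 90 to 110 mm from its centre line. Leave alone. Origin: on its underside, in the middle of its 70 mm handle.

How it is judged (in metres and radians):
On the way:
1. the fingers push on the last bearing (contact force between the fingers and bearing4 above 0.3 N), for 0.1 s.
At the end, for the whole second after the job is handed in: All four bearings stand upright (within 0.1 rad) on the lane floor (within 3 mm), at rest, in a closed row against the end stop: each bearing's centre within 3 mm, along the rail, of its home 18, 54, 90 and 126 mm before the stop face (x of bearing1 in the frame of rail between 0.104 and 0.11 m and z of bearing1 in the frame of rail between 0.009 and 0.015 m and angle between each of bearing1, bearing2, bearing3, bearing4's own z axis and vertical below 0.1 rad and linear speed of each of bearing1, bearing2, bearing3, bearing4 below 0.01 m/s and x of bearing2 in the frame of rail between 0.068 and 0.074 m and z of bearing2 in the frame of rail between 0.009 and 0.015 m and x of bearing3 in the frame of rail between 0.032 and 0.038 m and z of bearing3 in the frame of rail between 0.009 and 0.015 m and x of bearing4 in the frame of rail between -0.004 and 0.002 m and z of bearing4 in the frame of rail between 0.009 and 0.015 m); the robot touches nothing.
It fails at once if a bearing of the row is lifted more than 6 mm off the lane floor (height (world z) of any of bearing1, bearing2, bearing3, bearing4 above 0.018 m).
It fails at once if a bearing of the row is tipped by more than 0.35 rad (angle between any of bearing1, bearing2, bearing3, bearing4's own z axis and vertical above 0.35 rad).
It fails at once if the row is pulled apart: a gap of more than 8 mm between neighbours (horizontal distance between bearing1 and bearing2 above 0.044 m or horizontal distance between bearing2 and bearing3 above 0.044 m or horizontal distance between bearing3 and bearing4 above 0.044 m).
It fails at once if the robot touches one of the first three bearings (more than 1 N) (contact force between any of the fingers, the arm and bearing1 above 1 N or contact force between any of the fingers, the arm and bearing2 above 1 N or contact force between any of the fingers, the arm and bearing3 above 1 N).
It fails at once if the spare bearing, the bottle or the gauge is moved more than 10 mm or tipped (distance of any of spare_bearing, oil_bottle, plug_gauge from where it was at the start of the episode above 0.01 m or angle between any of spare_bearing, oil_bottle, plug_gauge's own z axis and vertical above 0.3 rad).
It also fails if it takes over 35 s, if anything falls off the work surface, if the arm or the gripper's body presses on something with over 40 N, if the wrist force passes 120 N, or if a joint passes its speed limit or range.

## Working session

There is one attempt and no reset: what is moved stays moved. The work goes in short steps, Python scripts to look and compute and a shell command to move; the robot and the scene stay as the last step left them, time stands still between calls to the robot, and variables do not carry over. Pictures are saved under pics/ and viewed, and the job is handed in when it is done.

```bash
mkdir -p pics; ls; python3 - <<'E'
from cell import telemetry, camera, calibration
import cv2
print(telemetry.read_state())
for n in ("scene","side","wrist"):
    print(n,calibration(n)); cv2.imwrite(f"pics/{n}0.png",camera(n)[:,:,::-1])
E
```

```text
pics
{'clock': 0.0, 'joints': array([-6.66603134e-02,  3.00455630e-01,  1.52161525e+00,  1.37121309e-05,
        1.32069469e+00, -6.65932954e-02]), 'qd': array([-1.97223973e-03, -4.90391556e-04,  1.01983184e-03, -5.05048015e-04,
        1.11394966e-04,  3.30750812e-05]), 'effort': array([-1.53750298e-03, -5.31805658e+01, -3.52735734e+01,  7.07558286e-02,
        2.43994006e-02, -4.79655944e-05]), 'eef_pos': array([ 5.49733738e+02, -1.48334061e-02,  2.12880357e+02]), 'eef_rot': array([-1.64871268,  1.56962334,  3.06360588]), 'wrist_force': array([ 0.22092687, -0.49642825, -0.13502508]), 'moment': array([-0.00249954, -0.02989646,  0.05335537]), 'finger_gap': 94.10121156612037}
scene {'fov_y': 55.23734543661245, 'cx': 252.77892183382696, 'cy': 196.05270615317744, 'k1': -0.11389099678904689, 'position': array([ 937.14329524, -360.39766152,  439.03576313]), 'attitude': array([-2.16310689,  0.00336776,  0.72481777])}
side {'fov_y': 57.14250949309399, 'cx': 254.27352643168473, 'cy': 187.35045453121666, 'k1': -0.00996048233536048, 'position': array([ 418.75195418, -433.02128362,  417.98272286]), 'attitude': array([-2.18719899,  0.02023089, -0.35228849])}
wrist {'fov_y': 58.15229598028845, 'cx': 254.20917072652463, 'cy': 187.47434287919899, 'k1': -0.048195410995325365, 'position': array([549.74437535,  78.90961237, 384.55715376]), 'attitude': array([2.86525774e+00, 1.19403055e-03, 2.37695836e-04])}
```

View pics/scene0.png

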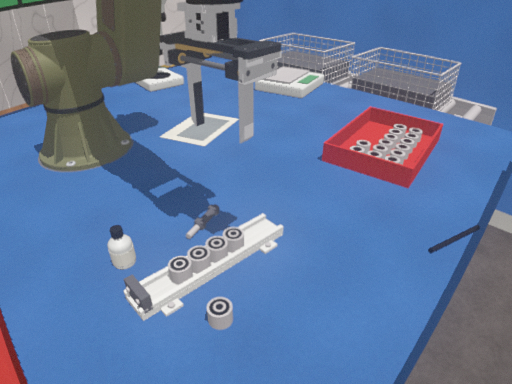

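View pics/side0.png

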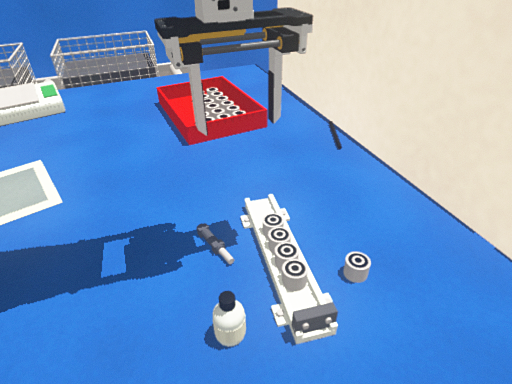

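View pics/wrist0.png

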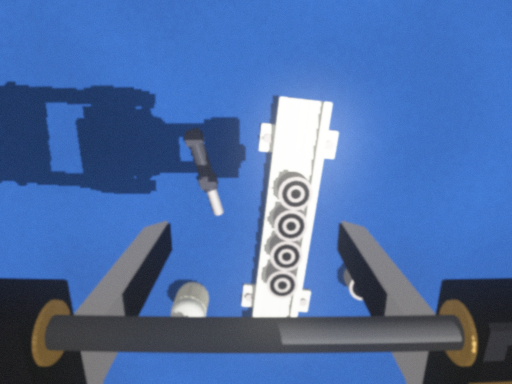

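The three pictures show the row in the rail, which runs roughly along world -y towards the stop. In the wrist view the bearing tops are near (295,193), (291,225), (286,256) and (282,285). The gauge is at about (205,170), and the bottle is at about (190,300).

```bash
cat > h.py <<'E'
import numpy as np, cv2
from scipy.spatial.transform import Rotation as R
def K(c):
    f=192/np.tan(np.radians(c['fov_y'])/2); return f
def ray(c,uv):
    f=K(c); d=(np.array(uv,float)-[c['cx'],c['cy']])/f
    r=np.linalg.norm(d); x=r
    for _ in range(30): x=r/(1+c['k1']*x*x)
    if r>0: d=d*x/r
    return R.from_euler('xyz',c['attitude']).as_matrix()@np.array([d[0],d[1],1])
def onplane(c,uv,z):
    d=ray(c,uv); p=np.array(c['position']); return p+d*(z-p[2])/d[2]
def proj(c,P):
    q=R.from_euler('xyz',c['attitude']).as_matrix().T@(np.array(P,float)-c['position'])
    s=q[:2]/q[2]; return K(c)*s*(1+c['k1']*(s@s))+[c['cx'],c['cy']]
def dark(img,box,th=70,amin=20):
    u0,v0,u1,v1=box
    m=(img[v0:v1,u0:u1].max(2)<th).astype(np.uint8)
    n,l,s,ce=cv2.connectedComponentsWithStats(m)
    return [(ce[i]+[u0,v0],s[i,4]) for i in range(1,n) if s[i,4]>=amin]
E
python3 - <<'E'
from cell import telemetry, camera, calibration
from h import *
boxes={'scene':(160,222,250,285),'side':(258,208,312,285),'wrist':(264,172,315,300)}
for n,b in boxes.items():
    img=cv2.imread(f'pics/{n}0.png'); c=calibration(n)
    m=img[b[1]:b[3],b[0]:b[2]]
    cv2.imwrite(f'pics/{n}_crop.png',cv2.resize(m,None,fx=5 if n!='wrist' else 4,fy=5 if n!='wrist' else 4,interpolation=cv2.INTER_NEAREST))
    for p,a in dark(img,b):
        print(n,p.round(1),a,onplane(c,p,40).round(1))
E
python3 - <<'E'
from cell import calibration
from h import *
boxes={'scene':(160,222,250,285),'side':(258,208,312,285),'wrist':(264,172,315,300)}
for n,b in boxes.items():
    img=cv2.imread(f'pics/{n}0.png'); c=calibration(n)
    for th in (90,110):
      for p,a in dark(img,b,th,12):
        print(n,th,p.round(1),a,onplane(c,p,40).round(1))
E
```

```text
scene 90 [172.6 264.1] 15 [ 574.6 -139.3   40. ]
scene 90 [185.1 263.4] 17 [ 587.8 -125.4   40. ]
scene 90 [179. 263.] 13 [ 580.1 -131.1   40. ]
scene 110 [203.2 225.1] 31 [538.  -42.6  40. ]
scene 110 [227.5 234.3] 16 [587.6 -32.2  40. ]
scene 110 [238.2 234.2] 13 [600.9 -19.9  40. ]
scene 110 [216.  243.8] 40 [590.5 -61.7  40. ]
scene 110 [216.1 242.2] 12 [587.9 -59.1  40. ]
scene 110 [198.4 253.7] 53 [586.8 -97.   40. ]
scene 110 [197.9 252.4] 15 [583.9 -95.4  40. ]
scene 110 [178.8 264. ] 67 [ 581.6 -132.7   40. ]
scene 110 [179.  263.1] 16 [ 580.3 -131.3   40. ]
side 90 [272.7 220.3] 36 [591.5 -28.2  40. ]
side 90 [279.5 235.4] 41 [587.5 -65.1  40. ]
side 90 [279.  233.5] 12 [588.5 -61.   40. ]
side 90 [286.7 250.5] 63 [584.6 -98.8  40. ]
side 90 [286.3 249.6] 18 [584.7 -96.9  40. ]
side 90 [294.6 268.2] 75 [ 580.6 -133.9   40. ]
side 90 [294.6 267.6] 21 [ 581.1 -132.9   40. ]
side 110 [272.8 219.6] 52 [592.3 -26.7  40. ]
side 110 [272.7 219. ] 13 [592.8 -25.3  40. ]
side 110 [279.4 234.3] 67 [588.4 -62.9  40. ]
side 110 [279.1 233.4] 15 [588.7 -60.8  40. ]
side 110 [286.8 250.3] 82 [584.8 -98.6  40. ]
side 110 [286.5 249.5] 20 [585.1 -96.8  40. ]
side 110 [294.8 268.2] 105 [ 580.9 -134.1   40. ]
side 110 [294.5 267.5] 22 [ 581.  -132.8   40. ]
wrist 90 [281.6 229.4] 14 [578.9 -65.6  40. ]
wrist 90 [290.6 226. ] 21 [588.4 -61.8  40. ]
wrist 90 [284.7 252.9] 55 [582.9 -93.6  40. ]
wrist 90 [286.3 256.1] 26 [584.8 -97.4  40. ]
wrist 90 [274.2 279.9] 13 [ 572.  -127.1   40. ]
wrist 90 [282.  284.9] 20 [ 580.9 -133.5   40. ]
wrist 110 [294.1 196.2] 108 [591.2 -28.3  40. ]
wrist 110 [295.5 193.6] 31 [592.5 -25.4  40. ]
wrist 110 [290.  225.2] 154 [587.8 -60.9  40. ]
wrist 110 [290.8 225.8] 39 [588.6 -61.6  40. ]
wrist 110 [286.1 255.5] 148 [584.5 -96.7  40. ]
wrist 110 [286.2 256.2] 39 [584.7 -97.5  40. ]
wrist 110 [281.9 284.2] 129 [ 580.8 -132.6   40. ]
wrist 110 [282.  284.9] 32 [ 580.9 -133.5   40. ]
```

View pics/wrist_crop.png

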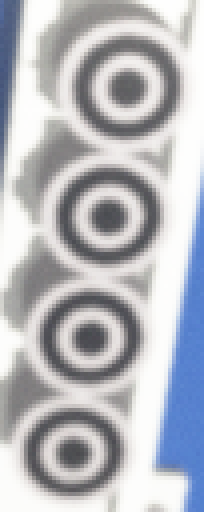

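View pics/scene_crop.png

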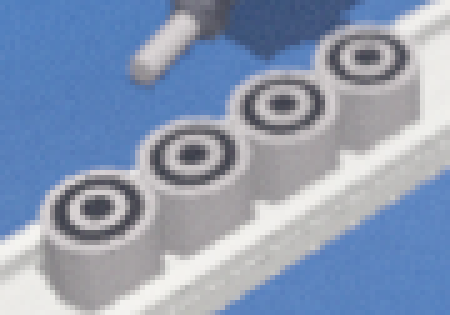

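```bash
python3 - <<'E'
from h import *
for n,b,f in (('side',(235,190,345,345),4),('scene',(115,210,290,320),4)):
    img=cv2.imread(f'pics/{n}0.png')[b[1]:b[3],b[0]:b[2]]
    cv2.imwrite(f'pics/{n}_rail.png',cv2.resize(img,None,fx=f,fy=f,interpolation=cv2.INTER_CUBIC)[:600,:800])
E
```

```text
(no output)
```

View pics/side_rail.png

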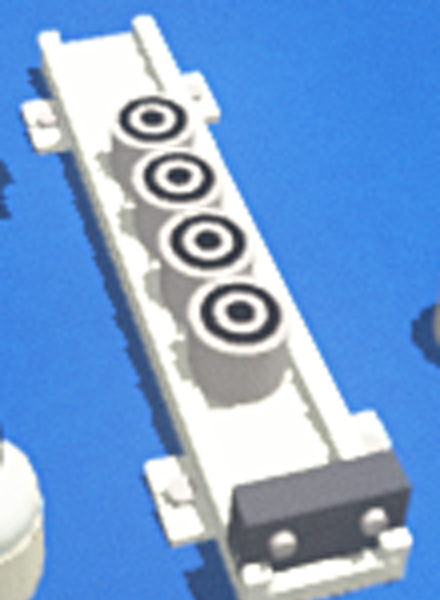

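View pics/scene_rail.png

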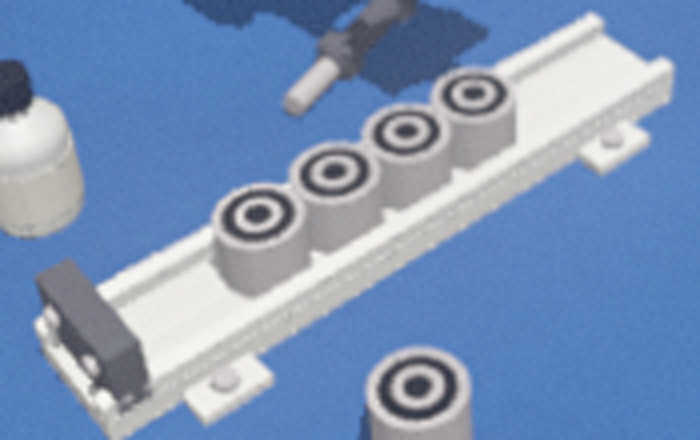

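```bash
python3 - <<'E'
from h import *
from cell import calibration
S=calibration('side');C=calibration('scene')
def s(u,v,z): return onplane(S,(235+u/4,190+v/4),z)
def c(u,v,z): return onplane(C,(115+u/4,210+v/4),z)
print('stop side',s(237,488,42),s(408,450,42)); print('stop scene',c(66,260,42),c(145,342,42))
print('rail L/R side', s(42,36,20),s(152,17,20),s(355,412,20))
print('scene',c(597,14,20),c(670,62,20),c(155,378,20))
b4=np.array([592.5,-25.5]);b1=np.array([581,-133.]);d=(b1-b4)/np.linalg.norm(b1-b4);print(d,np.degrees(np.arctan2(d[1],d[0])))
for P in (s(237,488,42),s(408,450,42),c(66,260,42),c(145,342,42)): print((P[:2]-b4)@d)
T=calibration('wrist')
import numpy as np
from cell import telemetry
st=telemetry.read_state(); Rm=R.from_euler('xyz',st['eef_rot']).as_matrix(); print(Rm.round(3))
E
```

```text
stop side [ 548.97310096 -199.13452715   42.        ] [ 604.96503766 -205.92167124   42.        ]
stop scene [ 548.77034954 -196.72332041   42.        ] [ 603.44944892 -200.16050411   42.        ]
rail L/R side [576.85165966  67.87047081  20.        ] [630.24602426  62.63462099  20.        ] [ 607.08113603 -172.72317957   20.        ]
scene [579.28960443  74.60040907  20.        ] [628.05998339  68.4672336   20.        ] [ 601.54652916 -198.94975051   20.        ]
[-0.10636983 -0.99432664] -96.10609384728427
177.2793840480581
178.0721696317248
174.9034235978478
172.50490060174232
[[-0.001  1.     0.   ]
 [ 0.     0.    -1.   ]
 [-1.    -0.001 -0.   ]]
```

The stop top edge is at about (294,312)-(337,302) in the side view and (132,275)-(151,295) in the scene view. bearing4 is at about (592.5,-25.5), the rail heads -96°, and the push is about 50 mm. Next I shut the fingers, turn 6° and move behind bearing4, staying above it.

```bash
python3 -m handwheel '[[0.0325,0,0,0,0.157,-0.055,0],[0.0325,0,0,0.2,0.157,-0.055,0],[0.0325,0,0,0.4,0.157,-0.055,0],[0.0325,0,0,0.4,0.157,-0.055,0],[0.0325,0,0,0.4,0.157,-0.055,0],[0.0325,0,0,0.4,0.157,-0.055,0],[0.0325,0,0,0.4,0.157,-0.055,0],[0.0325,0,0,0.4,0.157,-0.055,0]]' 20
python3 - <<'E'
from cell import telemetry, camera, calibration
from h import *
st=telemetry.read_state(); print(st['eef_pos'],st['wrist_force'],st['finger_gap']); print(R.from_euler('xyz',st['eef_rot']).as_matrix().round(4))
ims=[camera(n) for n in ('side','wrist')]
cv2.imwrite('pics/b.png',np.hstack([i[:,:,::-1][:, 100:500] for i in ims]))
E
```

```text
clock: 1.15
eef_pos: [597.1, 16.5, 93.8]
eef_rot: [1.78, 1.57, 0.107]
wrist_force: [-0.3, -0.3, -0.3]
finger_gap: 17.5
[597.08170299  16.50069523  93.81226845] [-0.25535795 -0.33011284 -0.32924253] 17.516814839476417
[[ 3.000e-04  9.948e-01 -1.019e-01]
 [ 0.000e+00 -1.019e-01 -9.948e-01]
 [-1.000e+00  3.000e-04 -1.000e-04]]
```

View pics/b.png

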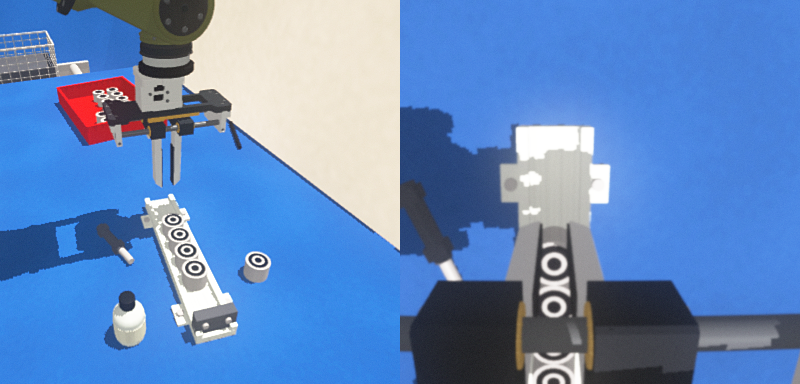

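The side view shows the shut fingers over the lane behind bearing4, whose top is at about (173,219). The wrist view shows them centred on the lane. Next I finish closing, then descend 62 mm.

```bash
python3 -m handwheel '[[0,0,0,0,0,0,0],[0,0,0,0,0,0,0],[0,0,0,0.1,0,0,0],[0,0,0,0.17,0,0,0],[0,0,0,0.208,0,0,0],[0,0,0,0.208,0,0,0],[0,0,0,0.208,0,0,0]]'
python3 - <<'E'
from cell import telemetry, camera, calibration
from h import *
st=telemetry.read_state(); print(st['eef_pos'],st['wrist_force'],st['finger_gap']); print(R.from_euler('xyz',st['eef_rot']).as_matrix().round(4))
i=camera('side'); cv2.imwrite('pics/c.png',cv2.resize(i[180:350,200:400,::-1],None,fx=3.5,fy=3.5,interpolation=cv2.INTER_CUBIC))
E
```

```text
clock: 2.12
eef_pos: [597.4, 16.5, 31.8]
eef_rot: [1.667, 1.57, -0.006]
wrist_force: [-0.4, -0.1, 0.1]
finger_gap: 0.6
[597.36171738  16.50045388  31.81954395] [-0.40835339 -0.07502024  0.13030248] 0.5782507430110825
[[ 8.000e-04  9.948e-01 -1.019e-01]
 [-0.000e+00 -1.019e-01 -9.948e-01]
 [-1.000e+00  8.000e-04 -1.000e-04]]
```

View pics/c.png

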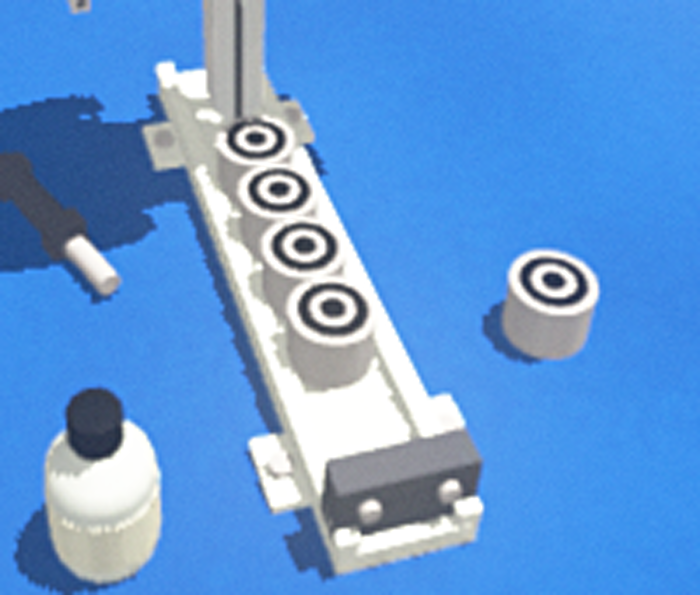

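The side view shows the fingertips standing in the lane just behind bearing4, at about (240,100) in the crop. From here the push is slow.

```bash
python3 -m handwheel '[[0,0,0,0,0,0.015,0],[0,0,0,0,0,0.03,0],[0,0,0,0,0,0.04,0],[0,0,0,0,0,0.046,0],[0,0,0,0,0,0.052,0],[0,0,0,0,0,0.058,0],[0,0,0,0,0,0.065,0],[0,0,0,0,0,0.073,0],[0,0,0,0,0,0.08,0]]'; python3 -c "
from cell import telemetry as t
s=t.read_state();print(s['eef_pos'],s['wrist_force'],s['eef_rot'])"
```

```text
clock: 3.3
eef_pos: [594.9, -7.5, 31.9]
eef_rot: [1.756, 1.57, 0.083]
wrist_force: [0.1, 4.5, 1.4]
finger_gap: 0.3
[594.93804444  -7.47087293  31.91782952] [0.11279168 4.45438176 1.38290942] [1.75565069 1.56971903 0.0827631 ]
```

Contact is made and sliding takes 4.5 N, which is in the expected range. I keep pushing.

```bash
python3 -m handwheel '[[0,0,0,0,0,0.008,0],[0,0,0,0,0,0.016,0],[0,0,0,0,0,0.024,0],[0,0,0,0,0,0.032,0],[0,0,0,0,0,0.04,0],[0,0,0,0,0,0.048,0],[0,0,0,0,0,0.056,0],[0,0,0,0,0,0.064,0],[0,0,0,0,0,0.072,0],[0,0,0,0,0,0.08,0],[0,0,0,0,0,0.088,0]]'; python3 - <<'E'
from cell import telemetry, camera, calibration
from h import *
st=telemetry.read_state(); print(st['eef_pos'],st['wrist_force'])
i=camera('side'); cv2.imwrite('pics/d.png',cv2.resize(i[180:350,200:400,::-1],None,fx=3.5,fy=3.5,interpolation=cv2.INTER_CUBIC))
E
```

```text
clock: 4.68
eef_pos: [592.2, -33.9, 31.9]
eef_rot: [1.759, 1.57, 0.086]
wrist_force: [0.4, 4.8, 0.2]
finger_gap: 0.6
[592.23477383 -33.88432811  31.92336839] [0.43633249 4.75129689 0.23206223]
```

View pics/d.png

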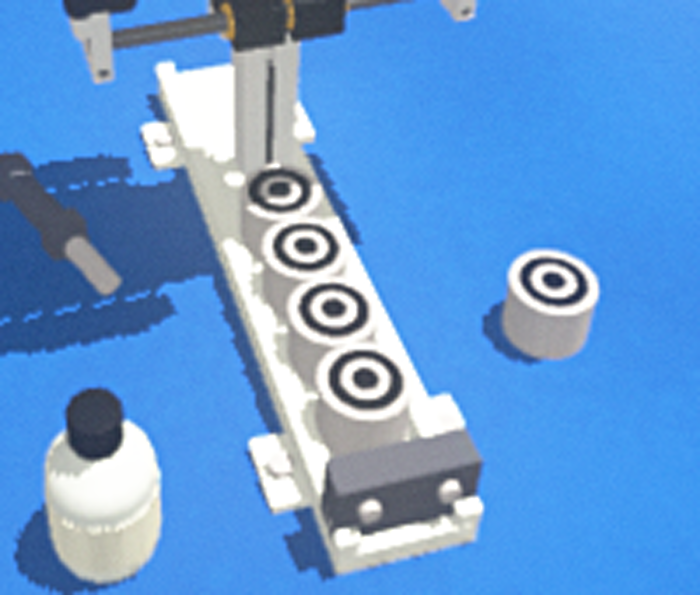

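The row is still closed and has moved about 36 mm: bearing1's top is at (365,380) and the stop edge at about (330,465) in the crop. Roughly 14 mm are left, so I push 10 mm and then creep.

```bash
python3 -m handwheel '[[0,0,0,0,0,0.007,0],[0,0,0,0,0,0.014,0],[0,0,0,0,0,0.021,0],[0,0,0,0,0,0.028,0],[0,0,0,0,0,0.033,0],[0,0,0,0,0,0.036,0]]'
python3 -m handwheel '[[0,0,0,0,0,0.003,0],[0,0,0,0,0,0.006,0]]'
```

```text
clock: 5.48
eef_pos: [591.1, -45.0, 31.9]
eef_rot: [1.652, 1.57, -0.021]
wrist_force: [1.0, 5.8, 0.8]
finger_gap: 0.3
clock: 5.72
eef_pos: [590.9, -46.5, 31.9]
eef_rot: [2.121, 1.57, 0.448]
wrist_force: [1.7, 9.5, 1.4]
finger_gap: 0.3
```

```bash
python3 -m handwheel '[[0,0,0,0,0,0.004,0],[0,0,0,0,0,0.006,0],[0,0,0,0,0,0.006,0]]'; python3 - <<'E'
from cell import telemetry, camera, calibration
from h import *
st=telemetry.read_state(); print(st['eef_pos'],st['wrist_force'])
i=camera('side'); cv2.imwrite('pics/e.png',cv2.resize(i[180:350,200:400,::-1],None,fx=3.5,fy=3.5,interpolation=cv2.INTER_CUBIC))
E
```

```text
clock: 6.1
eef_pos: [590.9, -46.8, 32.0]
eef_rot: [2.767, 1.568, 1.094]
wrist_force: [1.7, 15.4, 2.1]
finger_gap: 0.5
[590.86558247 -46.8149037   31.98312487] [ 1.7006199  15.43916008  2.12261707]
```

View pics/e.png

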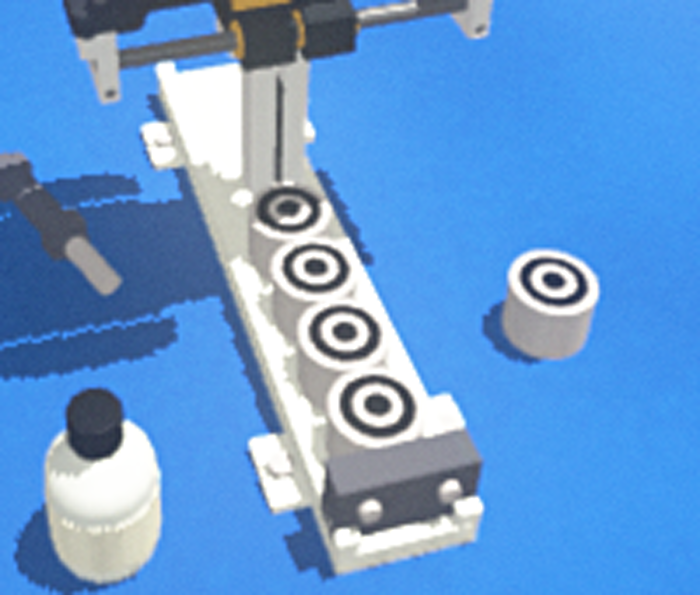

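bearing1 now appears to sit at the stop edge, and the force has climbed to 15 N over 0.3 mm of travel. I press a bit more to confirm that this is the stop and not a jam, then measure.

```bash
python3 -m handwheel '[[0,0,0,0,0,0.007,0],[0,0,0,0,0,0.010,0],[0,0,0,0,0,0.010,0],[0,0,0,0,0,0.010,0]]'; cat > m.py <<'E'
from cell import telemetry, camera, calibration
from h import *
import sys
st=telemetry.read_state(); print(st['clock'],st['eef_pos'],st['wrist_force'])
d=np.array([-0.1045,-0.9945]);nn=np.array([d[1],-d[0]])
for n in ('side','scene'):
    c=calibration(n); i=camera(n)[:,:,::-1]; cv2.imwrite(f'pics/{sys.argv[1]}_{n}.png',i)
    h=[np.array([585.2,-72.5,40]),0,0,0]
    for k in range(4):
        P=np.array([587.6,-73,40.]); P[:2]+=d*36*k
        g=proj(c,P); u,v=g.round().astype(int); r=9
        pts=dark(i,(u-r,v-r,u+r+1,v+r+1),120,8)
        best=[p for p,a in pts if np.linalg.norm(p-g)<6 ]
        print(n,k,[onplane(c,p,40)[:2].round(1) for p in best])
E
python3 m.py f; python3 - <<'E'
import cv2
i=cv2.imread('pics/f_scene.png')[220:320,115:265];cv2.imwrite('pics/f2.png',cv2.resize(i,None,fx=5,fy=5,interpolation=cv2.INTER_CUBIC))
E
```

```text
clock: 6.65
eef_pos: [590.8, -47.2, 32.1]
eef_rot: [2.959, 1.565, 1.287]
wrist_force: [2.3, 22.9, 2.1]
finger_gap: 0.6
6.65 [590.81495618 -47.16752519  32.0969296 ] [ 2.26322314 22.88606858  2.11566542]
side 0 [array([587. , -73.9]), array([587.9, -73.8])]
side 1 [array([ 583.5, -111.2]), array([ 584.2, -109.6])]
side 2 [array([ 579.3, -147.3]), array([ 580.3, -145.6])]
side 3 [array([ 575.2, -182.3]), array([ 576.3, -181. ])]
scene 0 [array([586.7, -71.3])]
scene 1 [array([ 584. , -110.3]), array([ 583. , -108.6])]
scene 2 [array([ 580.9, -144.1]), array([ 579.6, -144. ])]
scene 3 [array([ 576.5, -181.2]), array([ 575.3, -179.8])]
```

View pics/f2.png

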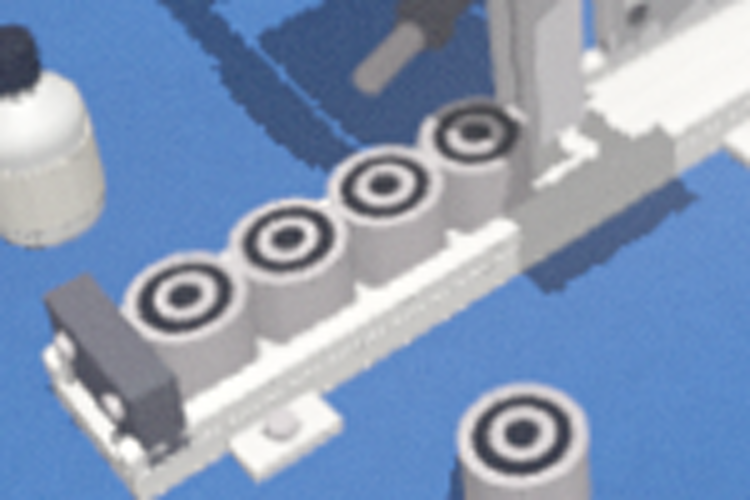

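The scene view shows bearing1 flush against the stop plate with no gaps in the row. The force is 23 N with no travel, so the row is home. I back off along the lane and then raise the hand.

```bash
python3 -m handwheel '[[0,0,0,0,0,-0.005,0],[0,0,0,0,0,-0.015,0],[0,0,0,0,0,-0.04,0],[0,0,0,0,0,-0.08,0],[0,0,0,-0.1,0,-0.1,0],[0,0,0,-0.25,0,-0.15,0],[0,0,0,-0.4,0,-0.25,0],[0,0,0,-0.5,0,-0.3,0],[0,0,0,-0.5,0,-0.3,0],[0,0,0,-0.5,0,-0.3,0]]'; python3 m.py g;  python3 - <<'E'
import cv2,numpy as np
a=cv2.imread('pics/g_scene.png')[200:330,100:300];b=cv2.imread('pics/g_side.png')[200:350,200:400]
f=lambda i,h:cv2.resize(i,None,fx=2*1.95,fy=2*1.95,interpolation=cv2.INTER_CUBIC)
a=f(a,0);b=f(b,0);h=min(len(a),len(b));cv2.imwrite('pics/g2.png',cv2.resize(np.hstack([a[:h],b[-h:]]),(800,int(800*h/(a.shape[1]+b.shape[1])))))
E
```

```text
clock: 8.0
eef_pos: [599.2, 41.5, 181.5]
eef_rot: [-3.078, 1.565, 1.533]
wrist_force: [0.4, 0.3, -0.4]
finger_gap: 0.7
8.0 [599.21885464  41.45119726 181.45544601] [ 0.41647155  0.30094741 -0.40843993]
side 0 [array([587.4, -75.7]), array([587.9, -74. ])]
side 1 [array([ 583.4, -111.2]), array([ 584.2, -109.6])]
side 2 [array([ 579.6, -147. ]), array([ 580.2, -145.2])]
side 3 [array([ 575.3, -182. ]), array([ 576.1, -181.1])]
scene 0 [array([588.4, -74.1]), array([586.7, -72.4])]
scene 1 [array([ 584.9, -109.6]), array([ 583. , -108.1])]
scene 2 [array([ 580.9, -144.2]), array([ 579.3, -143.7])]
scene 3 [array([ 576.8, -181.1]), array([ 575.1, -179.5])]
```

View pics/g2.png

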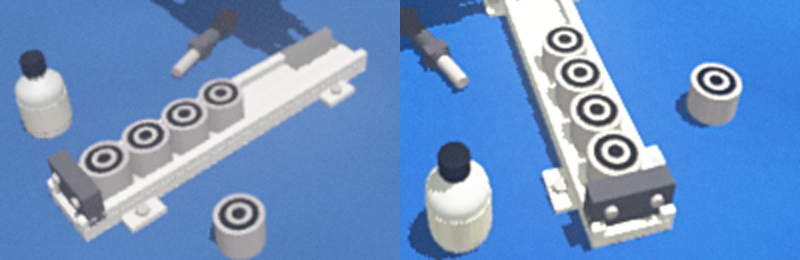

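Both views show the closed, upright row against the stop. bearing1 is at (105,158) in the left half and (615,152) in the right half, the bystanders have not moved, and the hand is clear.

```bash
python3 -c "
from cell import order
print(order.sign_off())"
```

```text
the job is handed in; nothing more can be done
None
```

I pushed the row home against the end stop with the shut fingertips behind bearing4, then backed off along the lane, raised the hand and handed the job in at about 8 s. No verdict is reported, so this rests on my own checks.

- **Push:** sliding the row took about 4.5–6 N. The row travelled about 48 mm, against roughly 50 mm estimated from the pictures. At the end the force rose to 23 N with almost no further travel.
- **Last checks:** the side and scene views show four upright bearings in a closed row, with neighbours about 36 mm apart. By eye, the spare bearing, bottle and gauge have not moved, and the wrist force was back near zero.
- **Disagreement:** the two cameras differ by 1–2 mm on the bearings and up to about 5 mm on the stop face. They put bearing1's centre about 19 mm before the stop, not 18 mm. So the final seating rests mainly on the steep force rise, not on the pictures.

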